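# Take the sliding cup holder off its rail for washing

### The arm

A 7-joint arm with a two-finger parallel gripper is mounted at the origin on the work surface. World frame = base frame: x ahead of the robot, y to its left, z up, the work surface at z = 0. Lengths are in m, angles in rad, forces in N, time in s.
With the tool pointing down it reaches from about 0.4 to 0.85 m from the base axis. Payload 4.5 kg.
Tool frame: the origin (TCP) lies at the centre of the arm's flange, where the gripper is bolted on; the fingertips stand nose_length ahead of it and the grasp point (between the pads) lies 147 mm ahead of it (nose_length is the distance from the TCP to the fingertips, in m); z points along the fingers, y is the line along which they close (so a half turn about z gives the same grasp; the last joint's range is limited). The gripper opens to 88 mm and grips with 3 to 60 N. Pads are 18 mm wide; open, the fingers measure 123 mm over their backs; the gripper's body (75 mm by 187 mm) begins 45 mm behind the grasp point.
Start: joints at [-1.203, 0.689, -0.195, 1.565, 0.157, 0.902, -0.215], TCP at [0.205, 0.591, 0.405] pointing down, gripper open.
Joint ranges: [-3.01, 3.01], [-0.46, 2.08], [-1.47, 1.51], [0.13, 2.56], [-1, 4.14], [0.04, 2.09], [-2.66, 2.66]. Speed limits (rad/s): [2.57, 2.57, 3.14, 3.14, 3.14, 3.14, 3.14].

### API

Orientations are given as a unit quaternion [x, y, z, w].
In Python, from plant import * gives the robot as it stands.
- The arm moves only by the tool play_rows, never from a script. Its argument "rows" is a list that holds one entry, the list of rows, each a list of 6 numbers: the shift along the tool's x, y, z normalised to -1 to 1, where 1 is 0.5 m, then the turn, a rotation vector about the tool's x, y, z normalised to -1 to 1, where 1 is 0.5 rad. A call has 1 to 20 rows; each row is the pose to reach, as a shift and turn from the pose commanded when the call began, along the tool's axes at that moment; what a row does not reach only later rows make up. A row lasts 1/12 s, in which the tool goes at most 41.7 mm and 7.16 degrees, less where a joint would pass 70% of its speed; a pose out of reach is approached as far as the arm can. A call with a number of a shift or a turn outside -1 to 1 is refused whole. A call with a gripper value outside its range is refused whole. "claw" is the closure, from 0 (fully open) to 1 (shut), set as the call begins (left out, the last holds). The fingers move at their own pace and stop on an object; "squeeze" is the grip in N (left out, the last holds). Time passes only in rows, so rows that repeat a pose let the fingers close. It gives the time, the measured TCP pose, the force, the opening and the grip force at its end, in the units of the state.
- get_state(): the state, without advancing time (a new reading comes with each control period).
- snapshot(name): name is "side" or "top"; returns a dict with "pixels" (400x640x3 uint8, blue, green, red), "camera_matrix" (3x3 intrinsics, pixels), "world_to_cam" (4x4, takes a point from world to camera coordinates). Camera axes: x right, y down, z forward; pixel columns grow to the right and rows downward; lengths in m; the calibration is good to about 2 mm. A picture is of the moment at which its call begins. There is no depth.
- finish_job(): hands the job in; it is judged then, once.
The state is a dict: "clock": time; "q": joint angles; "qd": joint speeds; "joint_torque": joint torques, N m; "tool_pos": TCP position; "eef_rot": TCP orientation; "contact_force": force on the tool from outside, world axes, zero at the start; "moment": the same for the moment, N m; "opening": opening from 0.0 (shut) to 1.0 (fully open); "finger_force": force on a finger pad.
Only numpy, scipy, OpenCV 4.12 (cv2) and the standard library are available. Lean on these libraries where they do the work, as an engineer would, in place of code of your own. Each camera call takes 0.05 s, during which the arm holds its last target. There are 200 camera calls.

### The job

The cup holder on the blue rack's rail is due for a wash: take the steel tumbler out of it and stand it upright on the round black drip mat, behind the rack's front lip. Then slide the empty holder along the rail and out of its open end, lift it away, and set it down in the pink basin. Let neither of them fall or touch down on the bench, and leave everything else, the other hook on the rail included, where it is.

Things in the scene. Friction and masses are not known exactly. Their poses are not given: they have to be found in the camera images.
- rack: Blue steel rack, fixed, 440 long (y) x 170 deep (x) x 110 high. Origin on the bench under the middle of its rail's front face; +x away from the robot over the shelf, +y along the rail to its open end, z up. Nothing stands in front of the rail but what slides in it; side and back bars (z 110) edge the shelf at y +-215, x 166.
- rail_open_end (a point): Middle of the slot at the open +y end of the rack's aluminium T-slot rail (rack x 0, y 210, z 77). Rail: y -210 to 210, x 0 to 16, z 55 to 99, black cap at -y; slot faces -x, 14 high between front lips 4 thick; channel inside 8.5 deep, 38 high.
- deck (a point): Middle of the rack's wire shelf, on its surface (rack x 95, y 0, z 75). The shelf spans x 20 to 170; the retaining lip along its front, right behind the rail (x 16 to 20), has its top at z 105, 30 above the shelf.
- holder: White plastic sliding cup holder, 0.15 kg, loose but captive in the rail. Origin under the middle of its cup; +x points to the rail, z up. Cup 74 across the rim, 40 high, floor 4 thick. In the rail the origin is 85 in front of the rail's face and 45 above the bench, its axes parallel to the rack's, with 2 or 3 degrees of droop and play; it slides with little force.
- holder_grip (a point): Top middle of the holder's arm (holder x 54.5, y 0, z 52), the place to hold it: the arm is 28 wide (y), z 12 to 52, and runs from the cup (x 33) to a back plate (x 76 to 84, 60 wide, z 10 to 54) bearing on the rail's front; fingers go down on either side of it, between cup and plate.
- holder_foot (a point): Middle of the holder's flange inside the rail (holder x 92.5, y 0, z 31.5): 50 long (y), 32 high, 5 thick, on a neck through the slot, with 2 to 4 mm of play. The holder is free once this point is more than 25 past the rail's open end.
- holder_mid (a point): Middle of the holder's 133 mm length (holder x 28, y 0, z 27).
- tumbler: Stainless steel tumbler, 100 high, diameter 50 at the foot and 57 at the rim, 0.12 kg, open on top; stands loose in the holder's cup, 49 above the bench. Origin under the middle of its foot, z up.
- mat: Round black rubber drip mat, 96 in diameter, 3 thick, fixed on the rack's deck in one of three places along it. Origin under its middle, on the deck.
- basin: Round pink plastic basin standing on the bench, empty, 236 across the rim, 196 across the foot, 81 high, wall 3, floor 4 thick, 0.45 kg, loose. Origin under its middle.
- hook: White sliding hook, captive in the same rail near the capped end, reaching 54 forward of the rail, 36 wide; stays there. Origin at the rail's front face, 45 above the bench.
- peg_coil: Coiled plastic peg strip on the rack's deck, 104 in diameter, 34 high; to be left alone. Origin under its middle.
- detergent: White detergent bottle with a blue cap on the rack's deck, diameter 64, 130 high; to be left alone. Origin under its middle.
- brush: Wooden scrubbing brush lying on the bench, bristles down, 150 x 60 x 44 high; to be left alone. Origin under its middle.
- soap_dish: Blue soap dish with a green bar of soap on the bench, 120 x 80 x 32 high; to be left alone. Origin under its middle.
- softener: Orange bottle on the bench, diameter 68, 170 high; to be left alone. Origin under its middle.
There are look-alikes about, which are no part of the job. What is shaped like the tumbler but green or red is not meant.

How it is judged:
By the outcome, as a careful person would: the job done as asked, in the order asked, and still so for the second after the job is handed in, with the robot touching nothing.
It also fails if it takes over 61 s, if anything falls off the work surface, if the arm or the gripper's body presses on something with over 40 N, if the wrist force passes 120 N, or if a joint passes its speed limit or range.

## Working session

There is one attempt and no reset: what is moved stays moved. The work goes in short steps, Python scripts to look and compute and a tool call to move; the robot and the scene stay as the last step left them, time stands still between calls to the robot, and variables do not carry over. Pictures are saved under pics/ and viewed, at most 10 in all, crops included, and the job is handed in when it is done.

Besides the shell and the picture viewer there is one more tool, called after "Request:" by a JSON object that holds its "api" and its "payload". play_rows: Moves the arm, as the interface text tells. Its arguments: {"type":"object","properties":{"rows":{"type":"array"},"claw":{"type":"number"},"squeeze":{"type":"number"}},"required":["rows"]}

```bash
ls; mkdir -p pics
python3 - <<'E'
from plant import *
import cv2,numpy as np
s=get_state();print(s)
try: print(nose_length)
except Exception as e: print(e)
for n in("side","top"):
    d=snapshot(n);cv2.imwrite(f"pics/{n}0.png",d["pixels"]);np.savez(f"{n}0.npz",**{k:np.array(v) for k,v in d.items()});print(n,d["camera_matrix"],d["world_to_cam"])
E
```

```text
pics
{'clock': 0.0, 'q': array([-1.20323184,  0.68996856, -0.19449104,  1.56636104,  0.15728722,
        0.90248874, -0.21509698]), 'qd': array([-0.00223337,  0.00063723,  0.00044587,  0.00071217, -0.00028183,
        0.00136658, -0.00133845]), 'joint_torque': array([ 3.35157301e-04, -5.27550423e+01, -1.26668192e+00, -1.53419173e+01,
       -5.26039756e-02,  6.67567248e-03,  1.77575885e-04]), 'tool_pos': array([0.20467569, 0.59018115, 0.40391426]), 'eef_rot': array([ 1.66077157e-01,  9.86112334e-01, -9.14670221e-04, -8.35494217e-05]), 'contact_force': array([-0.33392994,  0.14229947, -0.74592175]), 'moment': array([ 0.01367427,  0.0352221 , -0.0432739 ]), 'finger_force': 0.0, 'opening': 0.9977995235455752}
0.166
side [[379.93805824   0.         322.70323779]
 [  0.         379.93805824 199.81652378]
 [  0.           0.           1.        ]] [[ 0.85753366 -0.51417798 -0.01603234 -0.44302663]
 [-0.4027748  -0.65169844 -0.64269868  0.21292435]
 [ 0.32001326  0.55759317 -0.76595128  0.9829987 ]
 [ 0.          0.          0.          1.        ]]
top [[456.96455386   0.         318.7596456 ]
 [  0.         456.96455386 198.29808919]
 [  0.           0.           1.        ]] [[ 0.01352918 -0.99988209 -0.00726439 -0.04583143]
 [-0.98314412 -0.01197724 -0.18243953  0.48513971]
 [ 0.18233101  0.0096102  -0.98319024  1.14357191]
 [ 0.          0.          0.          1.        ]]
```

View pics/side0.png

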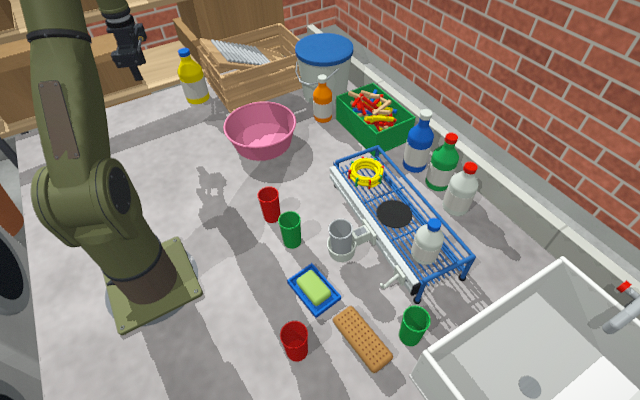

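View pics/top0.png

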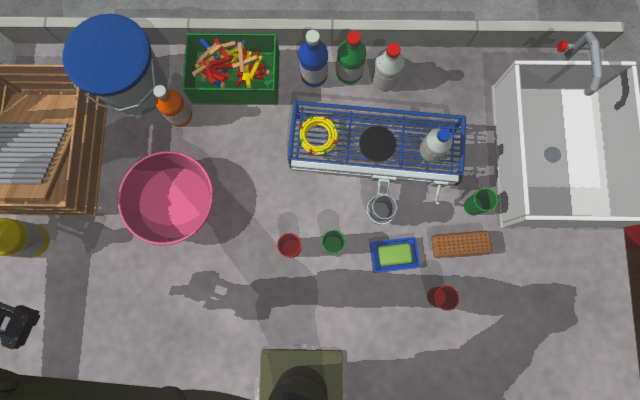

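The side view shows the steel tumbler in the white holder at (340,237). Look-alikes are red at (269,204) and (294,341), and green at (290,229) and (414,325). The top view shows the steel one at (381,207), the mat at (378,143), the basin at (165,197), the open rail end at about (290,172) and the hook at (438,190). I choose the grey tumbler in the holder and check it in a close crop.

```bash
cat > h.py <<'E'
import numpy as np,cv2
from plant import *
def load(n): return dict(np.load(n+".npz"))
def shot(n,tag):
    d=snapshot(n);d={k:np.array(v) for k,v in d.items()};np.savez(tag+".npz",**d);return d
def ray(d,uv):
    R=d["world_to_cam"][:3,:3];t=d["world_to_cam"][:3,3]
    return -R.T@t, R.T@np.linalg.inv(d["camera_matrix"])@np.r_[uv,1.]
def plane(d,uv,z):
    o,v=ray(d,uv);return o+v*(z-o[2])/v[2]
def tri(d1,a,d2,b):
    o1,v1=ray(d1,a);o2,v2=ray(d2,b)
    s=np.linalg.lstsq(np.c_[v1,-v2],o2-o1,rcond=None)[0]
    p,q=o1+v1*s[0],o2+v2*s[1];return (p+q)/2,np.linalg.norm(p-q)
def proj(d,p):
    c=d["world_to_cam"]@np.r_[p,1];u=d["camera_matrix"]@c[:3];return u[:2]/u[2]
def blob(m,box):
    x0,y0,x1,y1=box;k=np.zeros_like(m);k[y0:y1,x0:x1]=m[y0:y1,x0:x1]
    c=max(cv2.findContours(k,cv2.RETR_EXTERNAL,cv2.CHAIN_APPROX_NONE)[0],key=cv2.contourArea);return c
E
python3 - <<'E'
from h import *
t,s=load("top0"),load("side0")
a=cv2.resize(t["pixels"][95:225,280:475],None,fx=4,fy=4,interpolation=cv2.INTER_CUBIC)
cv2.imwrite("pics/c1.png",a)
b=cv2.resize(s["pixels"][140:300,320:480],None,fx=3.7,fy=3.7,interpolation=cv2.INTER_CUBIC)
cv2.imwrite("pics/c2.png",b)
for n,d,mb,bb in(("top",t,(355,120,402,165),(110,140,220,250)),("side",s,(370,192,420,235),(215,95,305,165))):
    h=cv2.cvtColor(d["pixels"],cv2.COLOR_BGR2HSV)
    m=((h[...,2]<60)*255).astype(np.uint8);c=blob(m,mb);print(n,"mat",cv2.fitEllipse(cv2.convexHull(c)),plane(d,cv2.fitEllipse(cv2.convexHull(c))[0],.078))
    m=cv2.inRange(h,(160,60,60),(179,255,255));c=blob(m,bb);e=cv2.fitEllipse(cv2.convexHull(c));print("basin",e,plane(d,e[0],.081),cv2.boundingRect(c))
    m=cv2.inRange(h,(100,130,50),(125,255,255))
    x,y,w,hh=(285,95,190,95) if n=="top" else (325,140,150,160)
    c=blob(cv2.morphologyEx(m,cv2.MORPH_CLOSE,np.ones((7,7))),(x,y,x+w,y+hh));print("rack",cv2.minAreaRect(c),cv2.approxPolyDP(cv2.convexHull(c),4,True).reshape(-1,2).tolist())
E
```

```text
top mat ((377.43560791015625, 143.32254028320312), (34.23904037475586, 35.81226348876953), 114.43114471435547) [ 0.62557792 -0.18936097  0.078     ]
basin ((165.1585235595703, 197.46865844726562), (92.1087646484375, 98.06705474853516), 54.21031951904297) [0.47631756 0.34800564 0.081     ] (118, 151, 96, 94)
rack ((377.69671630859375, 137.14971923828125), (175.91329956054688, 58.65960693359375), 5.26239538192749) [[294, 101], [464, 116], [462, 174], [288, 158]]
side mat ((393.9934997558594, 213.760498046875), (26.278785705566406, 34.52769470214844), 100.61966705322266) [ 0.62436564 -0.19325971  0.078     ]
basin ((260.25115966796875, 129.82933044433594), (59.3302116394043, 73.95165252685547), 84.0291976928711) [0.46590004 0.31025139 0.081     ] (223, 101, 73, 60)
rack ((409.1029357910156, 213.83822631835938), (166.52511596679688, 77.5173568725586), 59.036251068115234) [[378, 145], [425, 165], [474, 255], [464, 278], [415, 299], [334, 164]]
```

View pics/c1.png

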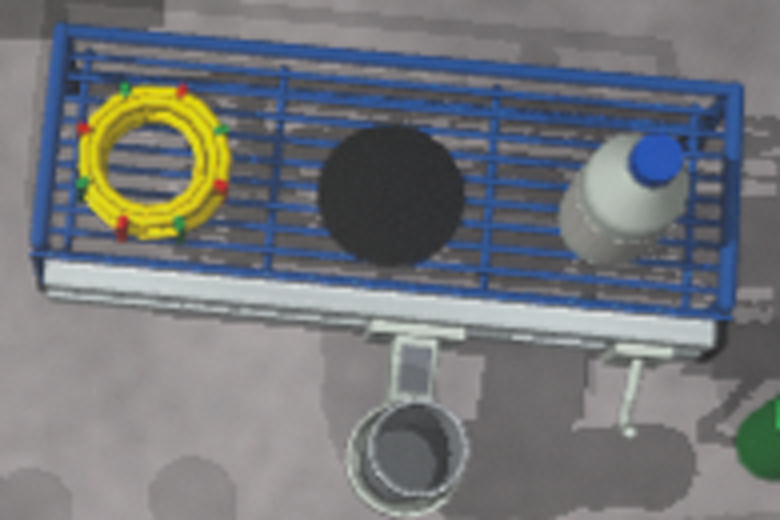

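View pics/c2.png

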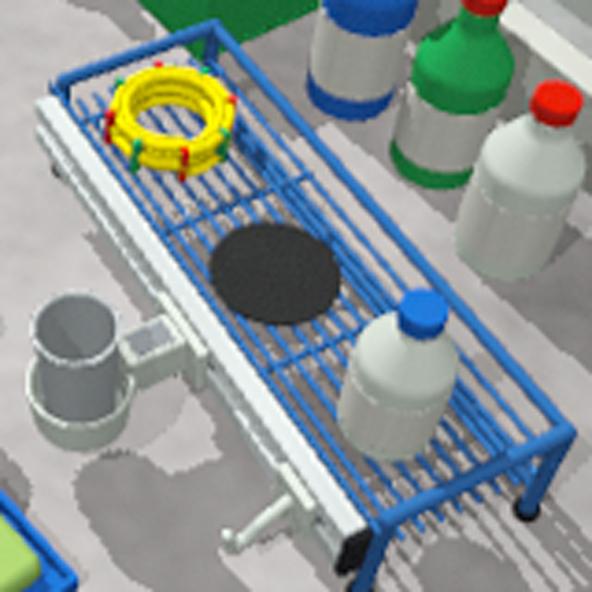

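The crops show the grey steel tumbler standing in the white holder: rim centre at top (384.5,207) and side (340.5,228.6). The rail's top front edge runs from (291.8,167.5) to (459,182.5) in the top view.

Run:
```python
from h import *
t,s=load("top0"),load("side0")
np.set_printoptions(precision=4,suppress=True)
p,g=tri(t,(384.5,207),s,(340.5,228.6));print("rim",p,g, plane(t,(384.5,207),.149),plane(s,(340.5,228.6),.149))
A=plane(t,(291.75,167.5),.099);B=plane(t,(459,182.5),.099);print("rail",A,B,np.linalg.norm(A-B))
C=plane(s,(320+40/3.7,140+103/3.7),.099);D=plane(s,(320+343/3.7,140+527/3.7),.099);print("rail side",C,D,np.linalg.norm(C-D))
# blue lip/bars outer corners z .11
for q in [(294,101),(464,116)]: print("backbar",plane(t,q,.11))
yv=(A-B)/np.linalg.norm(A-B);yaw=np.arctan2(-yv[0],yv[1]);print("yaw deg",np.degrees(yaw))
xv=np.array([yv[1],-yv[0],0]);o=(A+B)/2;
for n,w in(("rim",p),("mat",np.array([.625,-.191,.078])),("A",A),("B",B),("C",C),("D",D)): print(n,(w-o)@xv,(w-o)@yv)
# arm/plate in top: plate top z .099 centre, arm centre
for q,z in(((280+415/4,95+332/4),.099),((280+415/4,95+370/4),.097),((280+634/4,95+352/4),.099)): 
  w=plane(t,q,z);print(w,(w-o)@xv,(w-o)@yv)
for n,d in(("top",t),("side",s)):
  for f in [(0.476,.348)]:
    pts=[proj(d,np.array([f[0]+.118*np.cos(a),f[1]+.118*np.sin(a),.081])) for a in np.linspace(0,6.28,40)]
    pts=np.array(pts);print(n,pts.min(0),pts.max(0))
```

```text
rim [ 0.4495 -0.1971  0.1419] 0.0020982922140377457 [ 0.4473 -0.1958  0.149 ] [ 0.4477 -0.2015  0.149 ]
rail [0.5534 0.0288 0.099 ] [ 0.5198 -0.3886  0.099 ] 0.41869814997064775
rail side [0.5607 0.0247 0.099 ] [ 0.5264 -0.3837  0.099 ] 0.40987031752199143
backbar [0.7257 0.0265 0.11  ]
backbar [ 0.69   -0.4052  0.11  ]
yaw deg -4.600378460390145
rim -0.08539987905315631 -0.024117941759656626
mat 0.08900120860153111 -0.003959257950805968
A 5.551115123125783e-17 0.20934907498532385
B 5.551115123125783e-17 -0.20934907498532385
C 0.007574403636251049 0.20587562025956374
D 0.0061801421897325175 -0.20399232581648255
[ 0.5291 -0.2017  0.099 ] -0.005751091060380006 -0.02227618592803271
[ 0.5053 -0.2016  0.097 ] -0.029485511884295303 -0.02415576150188966
[ 0.5179 -0.3376  0.099 ] -0.005962935257667359 -0.15870227423201347
top [118.4943 152.5102] [211.748  244.2874]
side [222.481  101.3805] [293.6059 146.474 ]
```

```bash
cat >> h.py <<'E'
from scipy.spatial.transform import Rotation as Ro
np.set_printoptions(precision=3,suppress=True)
O=np.array([.538,-.180,0]);YAW=np.radians(-4.7)
XV=np.array([np.cos(YAW),np.sin(YAW),0]);YV=np.array([-np.sin(YAW),np.cos(YAW),0])
RT=np.c_[-XV,YV,[0,0,-1]]
def W(x,y,z): return O+XV*x+YV*y+np.array([0,0,z])
def go(g,R=RT,p0=None,R0=None):
    "units from the present (or given) TCP pose to grasp point g with tool R"
    s=get_state()
    p0=s["tool_pos"] if p0 is None else p0;R0=Ro.from_quat(s["eef_rot"]).as_matrix() if R0 is None else R0
    tcp=np.array(g)-.147*R[:,2]
    return np.r_[R0.T@(tcp-p0)/.5, Ro.from_matrix(R0.T@R).as_rotvec()/.5]
def st():
    s=get_state();p=s["tool_pos"]+.147*Ro.from_quat(s["eef_rot"]).as_matrix()[:,2]
    print("t",round(s["clock"],2),"grasp",p,"rack",np.array([(p-O)@XV,(p-O)@YV,p[2]]),"F",s["contact_force"],"M",s["moment"],"open",round(s["opening"],3),s["finger_force"])
E
python3 - <<'E'
from h import *
st();print(go((.46,.22,.26)));print(go((.449,-.198,.20)))
E
```

```text
t 0.1 grasp [0.205 0.59  0.257] rack [-0.395  0.74   0.257] F [ 0.22   0.021 -0.603] M [ 0.061  0.026 -0.001] open 1.0 0.0
[-0.725 -0.532 -0.005 -0.003 -0.    -0.503]
[-0.978 -1.329  0.116 -0.003 -0.    -0.503]
```

Request:
{"api": "play_rows", "payload": {"rows": [[[-0.07, -0.05, 0, 0, 0, -0.1], [-0.145, -0.106, 0, 0, 0, -0.2], [-0.21, -0.16, 0, 0, 0, -0.3], [-0.28, -0.21, 0, 0, 0, -0.4], [-0.35, -0.26, 0, 0, 0, -0.5], [-0.42, -0.31, 0, 0, 0, -0.503], [-0.48, -0.36, 0, 0, 0, -0.503], [-0.55, -0.41, 0, 0, 0, -0.503], [-0.61, -0.455, 0, 0, 0, -0.503], [-0.67, -0.5, 0, 0, 0, -0.503], [-0.71, -0.525, 0, 0, 0, -0.503], [-0.725, -0.532, 0, 0, 0, -0.503], [-0.725, -0.532, 0, 0, 0, -0.503], [-0.725, -0.532, 0, 0, 0, -0.503]]], "claw": 0}}

```text
clock: 1.27
tool_pos: [0.4596, 0.2214, 0.4046]
eef_rot: [0.041, 0.999, 0.001, -0.0]
contact_force: [0.0, 1.1, -0.7]
opening: 1.001
finger_force: 0.0
```

Run:
```python
from h import *
st();print(go((.449,-.198,.19)));print(go((.449,-.198,.127)))
```

```text
t 1.27 grasp [0.459 0.222 0.258] rack [-0.111  0.394  0.258] F [ 0.044  1.068 -0.71 ] M [ 0.027  0.045 -0.013] open 1.001 0.0
[-0.047 -0.838  0.134  0.002 -0.002  0.001]
[-0.048 -0.838  0.26   0.002 -0.002  0.001]
```

Request:
{"api": "play_rows", "payload": {"rows": [[[-0.004, -0.07, 0.01, 0, 0, 0], [-0.008, -0.15, 0.02, 0, 0, 0], [-0.012, -0.23, 0.035, 0, 0, 0], [-0.017, -0.31, 0.05, 0, 0, 0], [-0.022, -0.39, 0.065, 0, 0, 0], [-0.027, -0.47, 0.08, 0, 0, 0], [-0.032, -0.55, 0.09, 0, 0, 0], [-0.036, -0.63, 0.1, 0, 0, 0], [-0.04, -0.7, 0.115, 0, 0, 0], [-0.044, -0.77, 0.125, 0, 0, 0], [-0.046, -0.815, 0.13, 0, 0, 0], [-0.047, -0.838, 0.134, 0, 0, 0], [-0.047, -0.838, 0.134, 0, 0, 0], [-0.047, -0.838, 0.134, 0, 0, 0]]]}}

```text
clock: 2.43
tool_pos: [0.4497, -0.1968, 0.3378]
eef_rot: [0.04, 0.999, 0.001, 0.0]
contact_force: [0.6, -0.2, -0.0]
opening: 1.001
finger_force: 0.0
```

Run:
```python
from h import *
st();print(go((.449,-.198,.127)))
s=shot("side","s1");t=shot("top","t1")
a=cv2.resize(s["pixels"][150:290,260:460],(800,560),interpolation=cv2.INTER_CUBIC)
cv2.imwrite("pics/s1.png",a)
```

```text
t 2.43 grasp [ 0.45  -0.197  0.191] rack [-0.087 -0.024  0.191] F [ 0.613 -0.192 -0.018] M [ 0.044  0.011 -0.016] open 1.001 0.0
[ 0.001 -0.003  0.127  0.004  0.001  0.005]
```

View pics/s1.png

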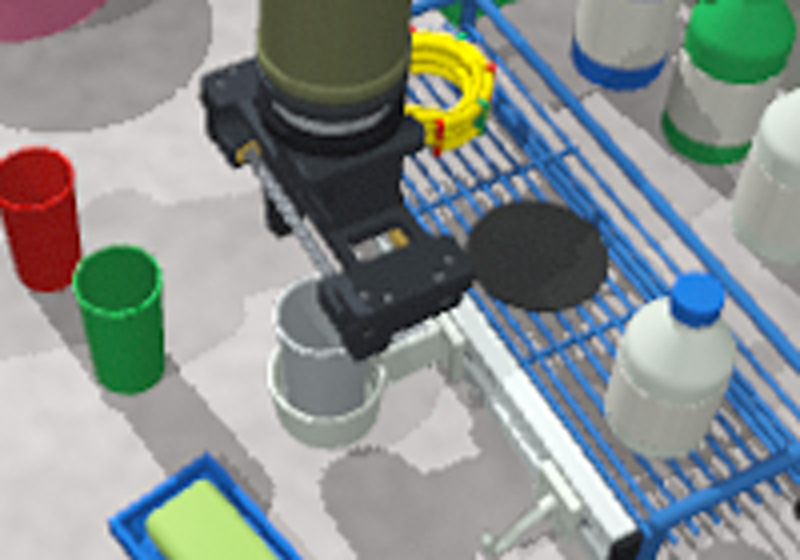

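The gripper straddles the tumbler (rim at about (320,315) in the crop), with its body long along the rail; descend.

Request:
{"api": "play_rows", "payload": {"rows": [[[0, -0.002, 0.03, 0, 0, 0], [0, -0.002, 0.065, 0, 0, 0], [0, -0.002, 0.1, 0, 0, 0], [0, -0.002, 0.127, 0, 0, 0], [0, -0.002, 0.127, 0, 0, 0], [0, -0.002, 0.127, 0, 0, 0]]]}}

```text
clock: 3.03
tool_pos: [0.4494, -0.1982, 0.2742]
eef_rot: [0.04, 0.999, 0.001, -0.0]
contact_force: [-0.3, 1.0, 0.1]
opening: 0.997
finger_force: 0.0
```

Request:
{"api": "play_rows", "payload": {"rows": [[[0, 0, 0, 0, 0, 0], [0, 0, 0, 0, 0, 0], [0, 0, 0, 0, 0, 0], [0, 0, 0, 0, 0, 0], [0, 0, 0, 0, 0, 0], [0, 0, 0, 0, 0, 0], [0, 0, 0, 0, 0, 0], [0, 0, 0, 0, 0, 0], [0, 0, 0, 0, 0, 0], [0, 0, 0, 0, 0, 0]]], "claw": 1, "squeeze": 15}}

```text
clock: 3.87
tool_pos: [0.4491, -0.2001, 0.2743]
eef_rot: [0.041, 0.999, 0.0, 0.0]
contact_force: [0.8, -0.0, 3.1]
opening: 0.634
finger_force: 14.8
```

Run:
```python
from h import *
st()
```

```text
t 3.87 grasp [ 0.449 -0.2    0.127] rack [-0.087 -0.027  0.127] F [ 0.758 -0.     3.145] M [ 0.059 -0.019  0.016] open 0.634 14.800026249197131
```

Request:
{"api": "play_rows", "payload": {"rows": [[[0, 0, -0.015, 0, 0, 0], [0, 0, -0.04, 0, 0, 0], [0, 0, -0.08, 0, 0, 0], [0, 0, -0.12, 0, 0, 0], [0, 0, -0.16, 0, 0, 0], [0, 0, -0.19, 0, 0, 0], [0, 0, -0.21, 0, 0, 0], [0, 0, -0.22, 0, 0, 0], [0, 0, -0.22, 0, 0, 0], [0, 0, -0.22, 0, 0, 0]]]}}

```text
clock: 4.7
tool_pos: [0.4487, -0.2002, 0.384]
eef_rot: [0.041, 0.999, 0.0, -0.0]
contact_force: [-0.4, 0.4, -1.0]
opening: 0.633
finger_force: 14.8
```

Run:
```python
from h import *
st();print(go((.626,-.191,.239)))
s=shot("side","s2");t=shot("top","t2")
cv2.imwrite("pics/s2.png",np.vstack([cv2.resize(d["pixels"][y:y+100,x:x+200],(600,300),interpolation=cv2.INTER_CUBIC) for d,x,y in((s,280,150),(t,290,130))]))
```

```text
t 4.7 grasp [ 0.449 -0.2    0.237] rack [-0.087 -0.027  0.237] F [-0.371  0.397 -1.035] M [ 0.036  0.005 -0.006] open 0.633 14.804424463000316
[-0.352  0.047 -0.004  0.    -0.001 -0.001]
```

View pics/s2.png

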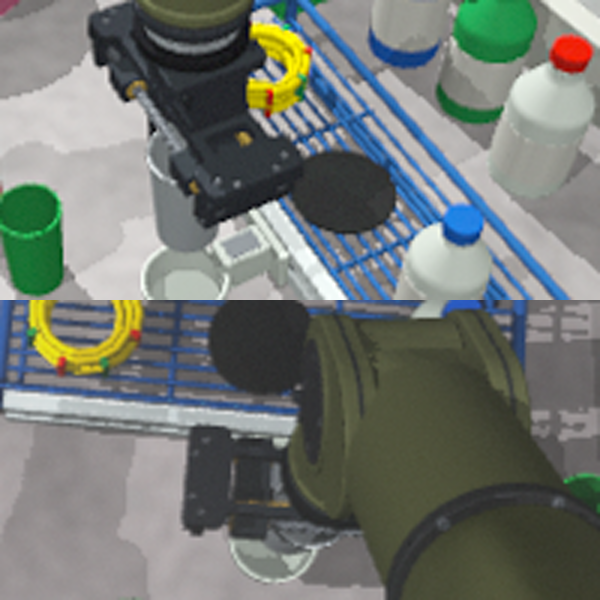

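The tumbler hangs upright in the fingers (top panel, (180,195)) and the holder is empty below it; carry it over the mat.

Request:
{"api": "play_rows", "payload": {"rows": [[[-0.02, 0.002, 0, 0, 0, 0], [-0.06, 0.008, 0, 0, 0, 0], [-0.11, 0.015, 0, 0, 0, 0], [-0.16, 0.021, 0, 0, 0, 0], [-0.21, 0.028, 0, 0, 0, 0], [-0.26, 0.035, 0, 0, 0, 0], [-0.3, 0.04, 0, 0, 0, 0], [-0.33, 0.044, 0, 0, 0, 0], [-0.347, 0.047, 0, 0, 0, 0], [-0.352, 0.047, 0, 0, 0, 0], [-0.352, 0.047, 0, 0, 0, 0], [-0.352, 0.047, 0, 0, 0, 0]]]}}

```text
clock: 5.8
tool_pos: [0.6257, -0.1912, 0.3833]
eef_rot: [0.041, 0.999, -0.0, -0.001]
contact_force: [-0.1, -0.6, -1.7]
opening: 0.634
finger_force: 14.8
```

Run:
```python
from h import *
st();print(go((.626,-.191,.164)),go((.626,-.191,.157)))
t=load("top0");c=plane(t,(280+656/4,95+158/4),.205);print("cap",(c-O)@XV,(c-O)@YV)
```

```text
t 5.8 grasp [ 0.625 -0.191  0.236] rack [ 0.088 -0.004  0.236] F [-0.108 -0.57  -1.735] M [ 0.05   0.064 -0.041] open 0.634 14.80424160259254
[-0.001  0.001  0.145 -0.    -0.004 -0.001] [-0.001  0.001  0.159 -0.    -0.004 -0.001]
cap 0.08227514422365585 -0.14058291640409884
```

Cap clearance is fine (about 25 mm or more). Lower it.

Request:
{"api": "play_rows", "payload": {"rows": [[[0, 0, 0.03, 0, 0, 0], [0, 0, 0.07, 0, 0, 0], [0, 0, 0.1, 0, 0, 0], [0, 0, 0.125, 0, 0, 0], [0, 0, 0.14, 0, 0, 0], [0, 0, 0.146, 0, 0, 0], [0, 0, 0.15, 0, 0, 0], [0, 0, 0.154, 0, 0, 0], [0, 0, 0.156, 0, 0, 0], [0, 0, 0.156, 0, 0, 0]]]}}

```text
clock: 6.63
tool_pos: [0.6274, -0.1909, 0.3082]
eef_rot: [0.041, 0.999, -0.0, 0.002]
contact_force: [-0.5, 0.4, 4.1]
opening: 0.633
finger_force: 15.1
```

Request:
{"api": "play_rows", "payload": {"rows": [[[0, 0, -0.002, 0, 0, 0], [0, 0, -0.002, 0, 0, 0], [0, 0, -0.002, 0, 0, 0], [0, 0, -0.002, 0, 0, 0], [0, 0, -0.002, 0, 0, 0], [0, 0, -0.002, 0, 0, 0], [0, 0, -0.002, 0, 0, 0], [0, 0, -0.002, 0, 0, 0]]], "claw": 0}}

```text
clock: 7.3
tool_pos: [0.6263, -0.1911, 0.3071]
eef_rot: [0.041, 0.999, 0.0, -0.0]
contact_force: [-0.1, 0.8, 0.1]
opening: 0.998
finger_force: 0.0
```

Request:
{"api": "play_rows", "payload": {"rows": [[[0, 0, -0.03, 0, 0, 0], [0, 0, -0.08, 0, 0, 0], [0, 0, -0.14, 0, 0, 0], [0, 0, -0.2, 0, 0, 0], [0, 0, -0.2, 0, 0, 0], [0, 0, -0.2, 0, 0, 0]]]}}

```text
clock: 7.8
tool_pos: [0.6268, -0.1911, 0.4091]
eef_rot: [0.041, 0.999, -0.0, 0.002]
contact_force: [0.0, 0.0, -0.3]
opening: 0.995
finger_force: 0.0
```

Run:
```python
from h import *
st();print(go(W(-.031,-.025,.15)),go(W(-.031,-.025,.089)))
s=shot("side","s3");t=shot("top","t3")
cv2.imwrite("pics/s3.png",np.vstack([cv2.resize(d["pixels"][y:y+100,x:x+200],(600,300),interpolation=cv2.INTER_CUBIC) for d,x,y in((s,300,160),(t,290,110))]))
```

```text
t 7.8 grasp [ 0.627 -0.191  0.262] rack [ 0.09  -0.004  0.262] F [ 0.023  0.049 -0.305] M [-0.024 -0.005 -0.047] open 0.995 0.0
[ 0.242 -0.042  0.223 -0.001  0.008 -0.001] [ 0.242 -0.042  0.345 -0.001  0.008 -0.001]
```

View pics/s3.png

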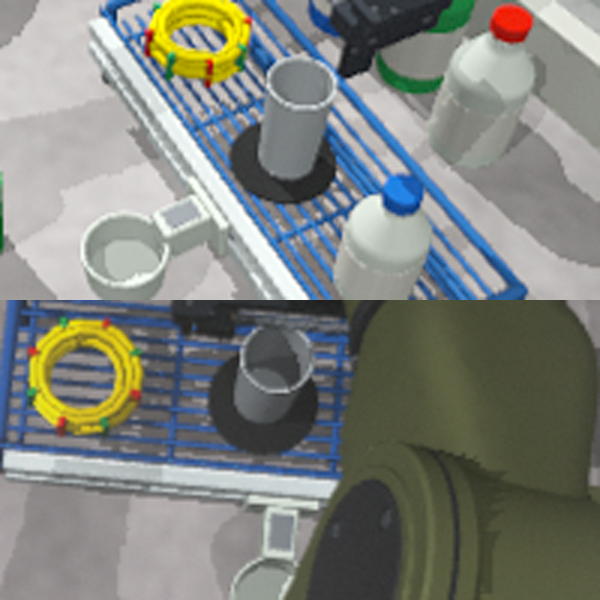

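Tumbler stands upright on the mat (top panel (298,120)); the holder is empty, with its arm's top patch at side (360.3,231.3), top (384,187.7).

Run:
```python
from h import *
s,t=load("s3"),load("t3")
for w in (tri(t,(384,187.7),s,(360.3,231.3))[0],plane(t,(384,187.7),.097),plane(s,(360.3,231.3),.097)): print(w,(w-O)@XV,(w-O)@YV)
```

```text
[ 0.506 -0.203  0.096] -0.029862645359184994 -0.02536381470865822
[ 0.505 -0.202  0.097] -0.031292086699366284 -0.024891635764787905
[ 0.507 -0.204  0.097] -0.02924763299050857 -0.026292195947350123
```

Request:
{"api": "play_rows", "payload": {"rows": [[[0.05, -0.008, 0, 0, 0, 0], [0.12, -0.02, 0, 0, 0, 0], [0.19, -0.033, 0, 0, 0, 0], [0.235, -0.04, 0.03, 0, 0, 0], [0.241, -0.042, 0.09, 0, 0.004, 0], [0.241, -0.042, 0.16, 0, 0.004, 0], [0.241, -0.042, 0.22, 0, 0.004, 0], [0.241, -0.042, 0.22, 0, 0.004, 0], [0.241, -0.042, 0.22, 0, 0.004, 0]]]}}

```text
clock: 8.65
tool_pos: [0.5037, -0.2018, 0.2955]
eef_rot: [0.041, 0.999, 0.001, -0.004]
contact_force: [-0.5, 0.3, -0.1]
opening: 1.0
finger_force: 0.0
```

Run:
```python
from h import *
st();print(go(W(-.0305,-.025,.088)))
```

```text
t 8.65 grasp [ 0.503 -0.202  0.148] rack [-0.033 -0.024  0.148] F [-0.517  0.314 -0.052] M [-0.038  0.003 -0.02 ] open 1.0 0.0
[-0.005 -0.001  0.121  0.003 -0.015  0.001]
```

Request:
{"api": "play_rows", "payload": {"rows": [[[-0.005, -0.001, 0.02, 0, -0.01, 0], [-0.005, -0.001, 0.05, 0, -0.01, 0], [-0.005, -0.001, 0.08, 0, -0.01, 0], [-0.005, -0.001, 0.105, 0, -0.01, 0], [-0.005, -0.001, 0.121, 0, -0.01, 0], [-0.005, -0.001, 0.121, 0, -0.01, 0], [-0.005, -0.001, 0.121, 0, -0.01, 0]]]}}

```text
clock: 9.23
tool_pos: [0.5073, -0.2029, 0.2372]
eef_rot: [0.041, 0.999, -0.0, 0.002]
contact_force: [-0.8, 0.4, 0.0]
opening: 1.002
finger_force: 0.0
```

Request:
{"api": "play_rows", "payload": {"rows": [[[0, 0, 0, 0, 0, 0], [0, 0, 0, 0, 0, 0], [0, 0, 0, 0, 0, 0], [0, 0, 0, 0, 0, 0], [0, 0, 0, 0, 0, 0], [0, 0, 0, 0, 0, 0], [0, 0, 0, 0, 0, 0], [0, 0, 0, 0, 0, 0], [0, 0, 0, 0, 0, 0], [0, 0, 0, 0, 0, 0], [0, 0, 0, 0, 0, 0], [0, 0, 0, 0, 0, 0], [0, 0, 0, 0, 0, 0], [0, 0, 0, 0, 0, 0]]], "claw": 1, "squeeze": 20}}

```text
clock: 10.4
tool_pos: [0.5069, -0.2018, 0.2367]
eef_rot: [0.041, 0.999, 0.001, 0.001]
contact_force: [-0.7, 5.7, 2.2]
opening: 0.317
finger_force: 20.0
```

Run:
```python
from h import *
st();print(get_state()["eef_rot"]);print(go(W(-.0305,.125,.088)))
```

```text
t 10.4 grasp [ 0.507 -0.202  0.09 ] rack [-0.029 -0.024  0.09 ] F [-0.67   5.706  2.151] M [1.088 0.18  0.016] open 0.317 19.997022883035243
[0.041 0.999 0.001 0.001]
[0.002 0.299 0.004 0.003 0.006 0.002]
```

Request:
{"api": "play_rows", "payload": {"rows": [[[0, 0.01, 0, 0, 0, 0], [0, 0.025, 0, 0, 0, 0], [0, 0.045, 0, 0, 0, 0], [0, 0.065, 0, 0, 0, 0], [0, 0.085, 0, 0, 0, 0], [0, 0.1, 0, 0, 0, 0], [0, 0.1, 0, 0, 0, 0]]]}}

```text
clock: 10.98
tool_pos: [0.5113, -0.1499, 0.2367]
eef_rot: [0.039, 0.999, 0.001, 0.001]
contact_force: [-1.5, 4.0, 2.1]
opening: 0.316
finger_force: 20.0
```

Run:
```python
from h import *
st()
```

```text
t 10.98 grasp [ 0.512 -0.15   0.09 ] rack [-0.029  0.028  0.09 ] F [-1.541  4.022  2.101] M [ 1.021  0.177 -0.031] open 0.316 19.997427739435807
```

Sliding freely with low force; continue.

Request:
{"api": "play_rows", "payload": {"rows": [[[0, 0.02, 0, 0, 0, 0], [0, 0.045, 0, 0, 0, 0], [0, 0.07, 0, 0, 0, 0], [0, 0.095, 0, 0, 0, 0], [0, 0.12, 0, 0, 0, 0], [0, 0.145, 0, 0, 0, 0], [0, 0.17, 0, 0, 0, 0], [0, 0.195, 0, 0, 0, 0], [0, 0.215, 0, 0, 0, 0], [0, 0.22, 0, 0, 0, 0], [0, 0.22, 0, 0, 0, 0]]]}}

```text
clock: 11.9
tool_pos: [0.5202, -0.0416, 0.2367]
eef_rot: [0.04, 0.999, 0.001, 0.002]
contact_force: [0.4, 3.4, -0.5]
opening: 0.315
finger_force: 20.0
```

Run:
```python
from h import *
st()
```

```text
t 11.9 grasp [ 0.521 -0.041  0.09 ] rack [-0.029  0.137  0.09 ] F [ 0.433  3.438 -0.505] M [ 0.83  -0.01  -0.058] open 0.315 19.99733888776973
```

Request:
{"api": "play_rows", "payload": {"rows": [[[0, 0.02, 0, 0, 0, 0], [0, 0.045, 0, 0, 0, 0], [0, 0.07, 0, 0, 0, 0], [0, 0.095, 0, 0, 0, 0], [0, 0.12, 0, 0, 0, 0], [0, 0.145, 0, 0, 0, 0], [0, 0.17, 0, 0, 0, 0], [0, 0.195, 0, 0, 0, 0], [0, 0.22, 0, 0, 0, 0], [0, 0.245, 0, 0, 0, 0], [0, 0.265, 0, 0, 0, 0], [0, 0.28, 0, 0, 0, 0], [0, 0.28, 0, 0, 0, 0]]]}}

```text
clock: 12.98
tool_pos: [0.5314, 0.0987, 0.2367]
eef_rot: [0.04, 0.999, 0.001, 0.002]
contact_force: [0.0, 0.5, -1.2]
opening: 0.311
finger_force: 20.0
```

Run:
```python
from h import *
st()
s=shot("side","s4");t=shot("top","t4")
cv2.imwrite("pics/s4.png",np.vstack([cv2.resize(d["pixels"][y:y+100,x:x+200],(600,300),interpolation=cv2.INTER_CUBIC) for d,x,y in((s,230,110),(t,190,120))]))
```

```text
t 12.98 grasp [0.532 0.099 0.09 ] rack [-0.029  0.277  0.09 ] F [ 0.04   0.532 -1.162] M [ 0.036 -0.068  0.031] open 0.311 19.997153172735125
```

View pics/s4.png

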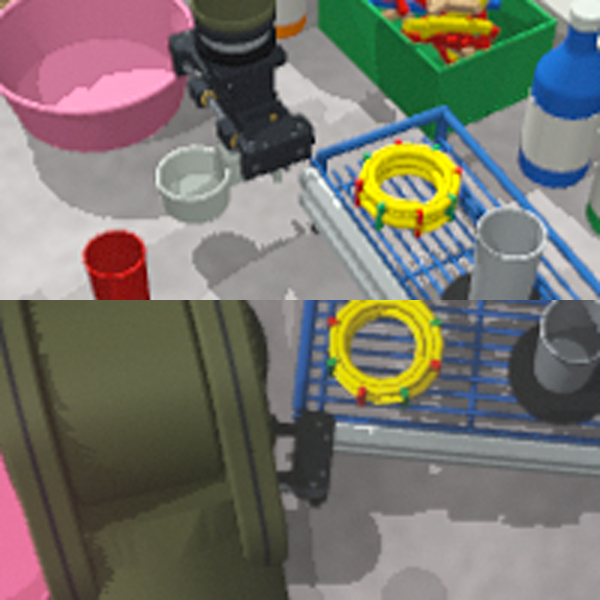

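The holder is out of the rail's open end (side panel cup at (193,180)), held level with its weight on the wrist and not touching the rail. Lift, then go to the basin.

Request:
{"api": "play_rows", "payload": {"rows": [[[0, 0.004, -0.015, 0, 0, 0], [0, 0.008, -0.05, 0, 0, 0], [0, 0.01, -0.1, 0, 0, 0], [0, 0.01, -0.15, 0, 0, 0], [0, 0.01, -0.2, 0, 0, 0], [0, 0.01, -0.24, 0, 0, 0], [0, 0.01, -0.26, 0, 0, 0], [0, 0.01, -0.26, 0, 0, 0], [0, 0.01, -0.26, 0, 0, 0]]]}}

```text
clock: 13.83
tool_pos: [0.5313, 0.1006, 0.3667]
eef_rot: [0.042, 0.999, -0.0, 0.002]
contact_force: [-0.4, 0.4, -2.7]
opening: 0.315
finger_force: 20.0
```

Run:
```python
from h import *
st();print(go((.502,.346,.215)))
```

```text
t 13.83 grasp [0.532 0.1   0.22 ] rack [-0.029  0.279  0.22 ] F [-0.406  0.399 -2.701] M [ 0.017  0.025 -0.044] open 0.315 19.996957483235747
[ 0.099  0.484  0.009 -0.001  0.006 -0.002]
```

Request:
{"api": "play_rows", "payload": {"rows": [[[0.004, 0.02, 0, 0, 0, 0], [0.012, 0.06, 0, 0, 0, 0], [0.022, 0.11, 0, 0, 0, 0], [0.034, 0.17, 0, 0, 0, 0], [0.046, 0.23, 0, 0, 0, 0], [0.06, 0.29, 0, 0, 0, 0], [0.072, 0.35, 0, 0, 0, 0], [0.084, 0.41, 0, 0, 0, 0], [0.093, 0.455, 0, 0, 0, 0], [0.098, 0.48, 0, 0, 0, 0], [0.099, 0.484, 0, 0, 0, 0], [0.099, 0.484, 0, 0, 0, 0], [0.099, 0.484, 0, 0, 0, 0]]]}}

```text
clock: 14.92
tool_pos: [0.5026, 0.3445, 0.3658]
eef_rot: [0.042, 0.999, -0.002, 0.001]
contact_force: [-0.3, -1.3, -1.1]
opening: 0.315
finger_force: 20.0
```

Run:
```python
from h import *
st();print(go((.502,.346,.06)),go((.502,.346,.049)))
s=shot("side","s5")
cv2.imwrite("pics/s5.png",cv2.resize(s["pixels"][60:180,200:360],(640,480),interpolation=cv2.INTER_CUBIC))
```

```text
t 14.92 grasp [0.503 0.344 0.219] rack [-0.078  0.519  0.219] F [-0.277 -1.252 -1.097] M [ 0.011 -0.023  0.014] open 0.315 19.996864220593125
[ 0.002  0.004  0.318 -0.006  0.005 -0.004] [ 0.002  0.004  0.34  -0.006  0.005 -0.004]
```

View pics/s5.png

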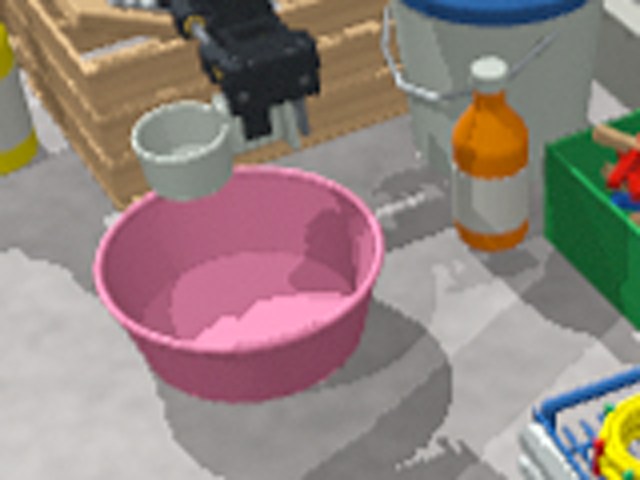

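The holder hangs level above the basin (cup at (185,150), rim at (240,260) in the crop). Lower it.

Request:
{"api": "play_rows", "payload": {"rows": [[[0.002, 0.004, 0.03, 0, 0, 0], [0.002, 0.004, 0.08, 0, 0, 0], [0.002, 0.004, 0.13, 0, 0, 0], [0.002, 0.004, 0.18, 0, 0, 0], [0.002, 0.004, 0.22, 0, 0, 0], [0.002, 0.004, 0.25, 0, 0, 0], [0.002, 0.004, 0.28, 0, 0, 0], [0.002, 0.004, 0.3, 0, 0, 0], [0.002, 0.004, 0.315, 0, 0, 0], [0.002, 0.004, 0.322, 0, 0, 0], [0.002, 0.004, 0.328, 0, 0, 0], [0.002, 0.004, 0.334, 0, 0, 0], [0.002, 0.004, 0.334, 0, 0, 0], [0.002, 0.004, 0.334, 0, 0, 0]]]}}

```text
clock: 16.13
tool_pos: [0.5022, 0.3485, 0.2002]
eef_rot: [0.041, 0.999, 0.0, 0.002]
contact_force: [0.2, -0.4, -0.7]
opening: 0.315
finger_force: 20.0
```

Run:
```python
from h import *
st()
```

```text
t 16.13 grasp [0.503 0.349 0.053] rack [-0.078  0.524  0.053] F [ 0.211 -0.421 -0.734] M [-0.018 -0.033 -0.045] open 0.315 19.997473277617246
```

Near the floor but no clear contact yet; go gently further.

Request:
{"api": "play_rows", "payload": {"rows": [[[0, 0, 0.003, 0, 0, 0], [0, 0, 0.006, 0, 0, 0], [0, 0, 0.009, 0, 0, 0], [0, 0, 0.011, 0, 0, 0], [0, 0, 0.011, 0, 0, 0], [0, 0, 0.011, 0, 0, 0]]]}}

```text
clock: 16.63
tool_pos: [0.5035, 0.3484, 0.1957]
eef_rot: [0.042, 0.999, 0.001, 0.004]
contact_force: [3.0, -1.6, 9.0]
opening: 0.318
finger_force: 20.0
```

Request:
{"api": "play_rows", "payload": {"rows": [[[0, 0, -0.003, 0, 0, 0], [0, 0, -0.003, 0, 0, 0], [0, 0, -0.003, 0, 0, 0], [0, 0, -0.003, 0, 0, 0]]]}}

```text
clock: 16.97
tool_pos: [0.5017, 0.3486, 0.1957]
eef_rot: [0.041, 0.999, 0.0, 0.002]
contact_force: [1.7, -0.7, 4.0]
opening: 0.317
finger_force: 20.0
```

Request:
{"api": "play_rows", "payload": {"rows": [[[0, 0, 0, 0, 0, 0], [0, 0, 0, 0, 0, 0], [0, 0, 0, 0, 0, 0], [0, 0, 0, 0, 0, 0], [0, 0, 0, 0, 0, 0], [0, 0, 0, 0, 0, 0], [0, 0, 0, 0, 0, 0], [0, 0, 0, 0, 0, 0]]], "claw": 0.45}}

```text
clock: 17.63
tool_pos: [0.5017, 0.3485, 0.1955]
eef_rot: [0.041, 0.999, -0.0, 0.001]
contact_force: [0.5, 0.4, 0.5]
opening: 0.549
finger_force: 0.0
```

Request:
{"api": "play_rows", "payload": {"rows": [[[0, 0, -0.02, 0, 0, 0], [0, 0, -0.06, 0, 0, 0], [0, 0, -0.12, 0, 0, 0], [0, 0, -0.18, 0, 0, 0], [0, 0, -0.25, 0, 0, 0], [0, 0, -0.32, 0, 0, 0], [0, 0, -0.38, 0, 0, 0], [0, 0, -0.4, 0, 0, 0], [0, 0, -0.4, 0, 0, 0], [0, 0, -0.4, 0, 0, 0]]]}}

```text
clock: 18.47
tool_pos: [0.5009, 0.3482, 0.3956]
eef_rot: [0.041, 0.999, -0.0, 0.002]
contact_force: [-0.3, 0.0, 0.2]
opening: 0.554
finger_force: 0.0
```

Run:
```python
from h import *
st()
s=shot("side","s6");cv2.imwrite("pics/s6.png",cv2.resize(s["pixels"][60:310,190:490],(720,600),interpolation=cv2.INTER_CUBIC))
```

```text
t 18.47 grasp [0.501 0.348 0.249] rack [-0.08   0.523  0.249] F [-0.268  0.021  0.25 ] M [-0.01  -0.027  0.063] open 0.554 0.0
```

View pics/s6.png

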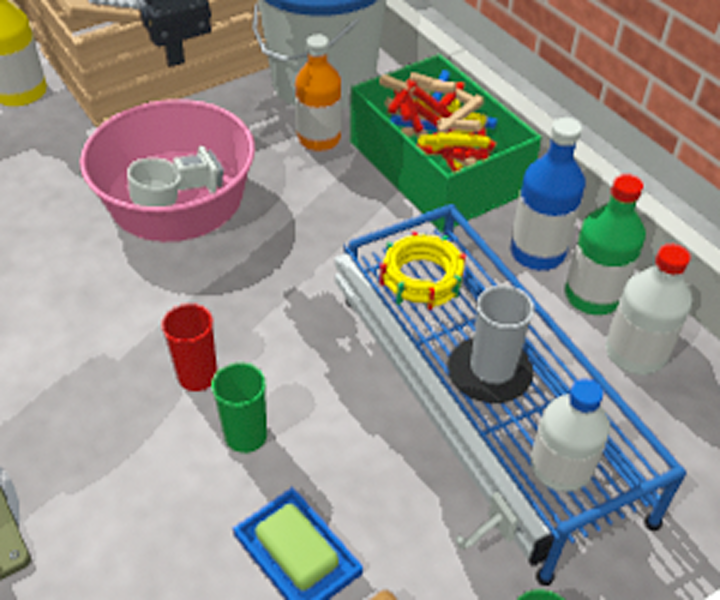

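The holder lies in the basin (around (175,175)), the tumbler stands upright on the mat (500,335), and the hook is in its place (490,520). The gripper is clear, so I hand the job in.

```bash
python3 -c "
from plant import *
print(finish_job())"
```

```text
the job is handed in; nothing more can be done
None
```

The job is handed in at about 18.5 s: the steel tumbler stands upright on the drip mat, the empty holder sits in the pink basin, and the other hook is still on the rail where it was.

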